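# Clamp a steel blank with the ratchet press

## Robot

A 7-joint arm with a two-finger parallel gripper is mounted at the origin on the work surface. World frame = base frame: x ahead of the robot, y to its left, z up, the work surface at z = 0. Lengths are in m, angles in rad, forces in N, time in s.
With the tool pointing down it reaches from about 0.4 to 0.85 m from the base axis. Payload 4.5 kg.
Tool frame: the origin (TCP) lies at the very end of the fingers, on their centre line; the grasp point (between the pads) lies 19 mm behind it (r.grip_point_offset is the distance from the TCP to the grasp point, in m); z points along the fingers, y is the line along which they close (so a half turn about z gives the same grasp; the last joint's range is limited). The gripper opens to 88 mm and grips with 3 to 60 N. Pads are 18 mm wide; open, the fingers measure 123 mm over their backs; the gripper's body (75 mm by 187 mm) begins 45 mm behind the grasp point.
Start: joints at [1.27, 0.689, -0.195, 1.565, 0.157, 0.902, -0.215], TCP at [0.205, -0.59, 0.239] pointing down, gripper open.
Joint ranges: [-3.01, 3.01], [-0.46, 2.08], [-1.47, 1.51], [0.13, 2.56], [-1, 4.14], [0.04, 2.09], [-2.66, 2.66]. Speed limits (rad/s): [2.57, 2.57, 3.14, 3.14, 3.14, 3.14, 3.14].

## Interface

Orientations are given as a unit quaternion [x, y, z, w].
In Python, from plant import r gives the robot as it stands.
- The arm moves only by the tool carry_out, never from a script. Its argument "rows" is a list of rows, each a list of 3 entries, a list of its own where there are three numbers: the shift along the tool's x, y, z in cm, then the turn, a rotation vector about the tool's x, y, z in degrees, then the closure, from 0 (fully open) to 1 (shut). A call has 1 to 12 rows; each row is the pose to reach, as a shift and turn from the pose commanded when the call began, along the tool's axes at that moment; what a row does not reach only later rows make up. A row lasts 1/10 s, in which the tool goes at most 50 mm and 8.59 degrees, less where a joint would pass 70% of its speed; a pose out of reach is approached as far as the arm can. A call with a gripper value outside its range is refused whole. The fingers move at their own pace and stop on an object; "newtons" is the grip in N (left out, the last holds). Time passes only in rows, so rows that repeat a pose let the fingers close. It gives the time, the measured TCP pose, the force, the opening and the grip force at its end, in the units of the state.
- r.get_state(): the state, without advancing time (a new reading comes with each control period).
- r.snapshot(name): name is "scene" or "top" or "wrist"; returns a dict with "image" (420x560x3 uint8, red, green, blue), "fx", "fy", "cx", "cy" (pixels), "pose" (4x4, takes a point from camera to world coordinates). Camera axes: x right, y up, looking along -z (the intrinsics and any distortion apply to the point x, -y, -z); pixel columns grow to the right and rows downward; lengths in m; the calibration is good to about 2 mm. A picture is of the moment at which its call begins. There is no depth.
- r.finish_job(): hands the job in; it is judged then, once.
The state is a dict: "clock": time; "q": joint angles; "qd": joint speeds; "joint_torque": joint torques, N m; "tool_pos": TCP position; "eef_rot": TCP orientation; "contact_force": force on the tool from outside, world axes, zero at the start; "moment": the same for the moment, N m; "opening": opening from 0.0 (shut) to 1.0 (fully open); "finger_force": force on a finger pad.
Only numpy, scipy, OpenCV 4.12 (cv2) and the standard library are available. Lean on these libraries where they do the work, as an engineer would, in place of code of your own. Each camera call takes 0.05 s, during which the arm holds its last target. There are 200 camera calls.

## Task

The steel blank lying in the small blue bench press has to be clamped. Flip the red direction lever on the ratchet head fully over to its other side, so that the ratchet tightens, then swing the black handle back and forth between its stop pins until the orange pad has come all the way down and bears firmly on the blank. Leave the lever on that side, the blank lying in place and the other things on the bench where they are, and let go.

Things in the scene. Friction and masses are not known exactly. Their poses are not given: they have to be found in the camera images.
- press: blue press fixed to the bench: base plate 200 x 210 mm, bed top 25 mm high, columns 78 mm to either side (y), cross beam 48 x 196 mm, 85 to 112 mm high, on it a disc of 58 mm radius. Origin on the bench under the screw's upright axis. Handle points along the press's -x, lever roughly +x. Two stop pins beside the handle, 50 mm from the axis, reach 144 mm high.
- press_center (a point): point on the screw's upright axis at the height of the handle's centre line (136 mm above the bench); its axes are the press's
- handle (a joint): angle of the ratchet handle about the screw's axis (rad), positive clockwise seen from above, 0 = along the press's -x, pins stop it at -0.65 and 0.65. Stays where left (friction 0.2 N m). Lever at tighten: swinging clockwise turns the screw (0.6 N m in all) and lowers the pad, swinging back clicks freely over the teeth (20 teeth). Lever at loosen: the other way round, the pad rises.
- handle_grip (a point): middle of the black grip, 125 mm from the screw's axis, on the bar's centre line 136 mm above the bench. The grip is a level round bar 18 mm thick, from 75 to 174 mm from the axis; below it is free space down to the base plate (19 mm), bed and blank (37 mm). x axis: along the bar towards the screw's axis; z up.
- flip_lever (a joint): angle of the red direction lever relative to the handle (rad), positive clockwise seen from above: -0.45 (stop) is loosen, near where it starts; +0.45 (stop) is tighten; flipped counts beyond 0.3. At 0 it points straight away from the handle. Turns about the screw's axis, stays where left; up to 0.15 N m, less than the handle's, so the handle stays while the lever is pushed.
- lever_tip (a point): middle of the red lever's upright fin, to be pushed sideways: 41 mm from the screw's axis, 159 mm above the bench. Fin 18 mm long (radially), 9 mm thick, top 174 mm above the bench; under it a flat red arm 12 mm wide, 142 to 148 mm high, and a steel hub of 20 mm radius up to 142 mm. x axis: outward along the lever; z up.
- bed_center (a point): middle of the bed's top face, on the screw's axis, 25 mm above the bench; its axes are the press's
- oil_bottle: white oil bottle with a red cap, 52 mm in diameter and 130 mm high, standing by the press; leave it alone. Origin under its foot.
- wire_brush: flat steel-bristled brush with a wooden handle lying by the press; leave it alone. Origin under its middle.
- offcut: dark steel angle off-cut, 50 x 50 mm and 55 mm high, standing by the press; leave it alone. Origin under its middle.
- pad_travel (a joint): how far the orange pressure pad (34 mm across) has come down (m): 0 is 14 mm above the blank, 0.014 bears on it; starts between 0.001 and 0.005. One turn of the screw lowers it 24 mm, a full handle swing (1.3 rad) some 3 to 5 mm. Once it bears firmly the ratchet slips with a click (about 10 N at the grip), so another swing does no harm; the screw holds by itself.
- pad: the orange pressure pad under the screw, 34 mm across, 16 mm high; origin in the middle of its underside, 51 mm above the bench at the top, 37 mm when it bears on the blank
- blank: the loose steel blank, a flat bar 170 x 36 x 12 mm with a copper-coloured band near one end, lying on the bed under the pad, roughly along the press's x axis; about 0.57 kg. Origin in the middle of its underside.

How it is judged:
On the way:
1. the direction lever is flipped over to tighten while the pad is still clear of the blank (value of joint flip_lever above 0.3 rad and value of joint pad_travel below 0.012 m), for 0.2 s.
At the end, for the whole second after the job is handed in: Lever at tighten (above 0.3 rad), pad down (0.0135 m) and bearing on the blank with over 5 N, blank on the bed, its middle within 40 mm along and 15 mm across the press's middle; bottle, brush and off-cut within 30 mm of their starts, bottle upright (0.2 rad) (value of joint flip_lever above 0.3 rad and value of joint pad_travel above 0.0135 m and contact force between pad and blank above 5 N and x of blank in the frame of bed_center between -0.04 and 0.04 m and y of blank in the frame of bed_center between -0.015 and 0.015 m and z of blank in the frame of bed_center between -0.003 and 0.003 m and distance of each of oil_bottle, wire_brush, offcut from where it was at the start of the episode below 0.03 m and angle between oil_bottle's own z axis and vertical below 0.2 rad); the robot touches nothing.
It fails at once if the oil bottle is knocked over (angle between oil_bottle's own z axis and vertical above 0.6 rad).
It also fails if it takes over 72 s, if anything falls off the work surface, if the arm or the gripper's body presses on something with over 40 N, if the wrist force passes 120 N, or if a joint passes its speed limit or range.

## Working session

There is one attempt and no reset: what is moved stays moved. The work goes in short steps, Python scripts to look and compute and a tool call to move; the robot and the scene stay as the last step left them, time stands still between calls to the robot, and variables do not carry over. Pictures are saved under pics/ and viewed, at most 10 in all, crops included, and the job is handed in when it is done.

Besides the shell and the picture viewer there is one more tool, called by a JSON object that holds its "name" and its "arguments". carry_out: Moves the arm, as the interface text tells. Its arguments: {"type":"object","properties":{"rows":{"type":"array"},"newtons":{"type":"number"}},"required":["rows"]}

```bash
mkdir -p pics; ls; python3 - <<'E'
from plant import r
import cv2,pickle
s=r.get_state();print({k:s[k] for k in('clock','tool_pos','eef_rot','opening','contact_force')})
d={}
for n in('scene','top'):
    c=r.snapshot(n);d[n]=c;cv2.imwrite(f'pics/{n}0.png',c['image'][:,:,::-1]);print(n,c['pose'].tolist() if hasattr(c['pose'],'tolist') else c['pose'],c['fx'],c['fy'],c['cx'],c['cy'],[k for k in c])
pickle.dump(d,open('s0.pkl','wb'))
E
```

```text
pics
{'clock': 0.0, 'tool_pos': array([ 0.20510101, -0.58970332,  0.23792336]), 'eef_rot': array([ 9.86014829e-01,  1.66655026e-01, -2.17735933e-04, -9.00802511e-04]), 'opening': 0.9976963565856862, 'contact_force': array([ 0.16277389, -0.20999326, -0.25407934])}
scene [[-0.06120937016341241, -0.7525078186585228, 0.6557327167848117, 1.0953020536278464], [0.9980471173877649, -0.05434759614524962, 0.030794321996205704, 0.09315933872857035], [0.012464528798615315, 0.656337048817926, 0.7543648413538399, 0.6876328852441895], [0.0, 0.0, 0.0, 1.0]] 402.2362512342758 402.2362512342758 282.7043947225974 210.7767134916954 ['image', 'fx', 'fy', 'cx', 'cy', 'pose']
top [[0.02011407345214494, 0.995078077681941, -0.09703114637050643, 0.4945749704066701], [-0.9997083535027098, 0.021314712713102067, 0.011353015408203757, 0.06958386238333819], [0.013365327757399159, 0.09677449219071547, 0.9952165923431775, 1.1444230431214304], [0.0, 0.0, 0.0, 1.0]] 530.791533282789 530.791533282789 284.1754501741697 202.60191155695912 ['image', 'fx', 'fy', 'cx', 'cy', 'pose']
```

View pics/scene0.png

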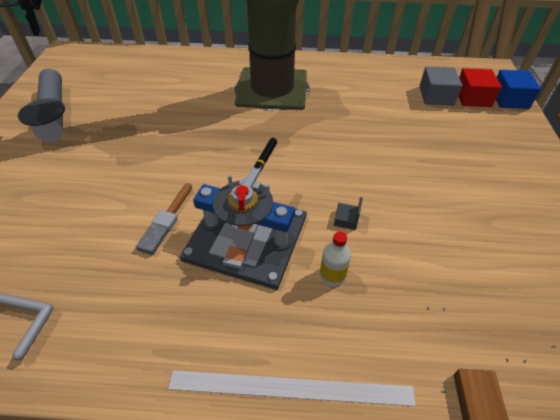

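View pics/top0.png

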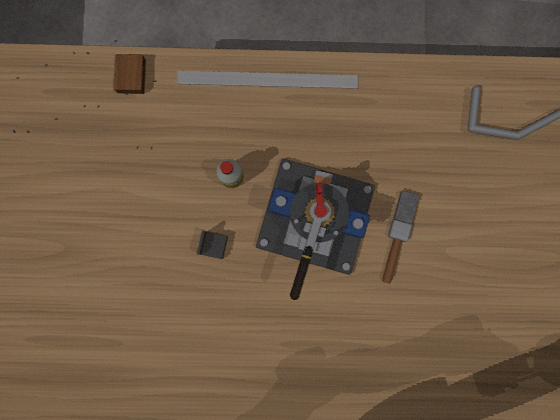

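```bash
cat > h.py <<'E'
import numpy as np,cv2
def ray(c,u,v):
    P=np.array(c['pose']);d=P[:3,:3]@np.array([(u-c['cx'])/c['fx'],-(v-c['cy'])/c['fy'],-1]);return P[:3,3],d
def onz(c,u,v,z):
    o,d=ray(c,u,v);return o+d*(z-o[2])/d[2]
def proj(c,p):
    P=np.array(c['pose']);q=P[:3,:3].T@(np.asarray(p)-P[:3,3]);return c['cx']-c['fx']*q[0]/q[2],c['cy']+c['fy']*q[1]/q[2]
def blobs(m,amin=15):
    n,l,s,ce=cv2.connectedComponentsWithStats(m.astype(np.uint8));return [(int(s[i,4]),ce[i].round(1).tolist(),s[i,:4].tolist()) for i in range(1,n) if s[i,4]>=amin]
E
python3 - <<'E'
import pickle;from h import *
d=pickle.load(open('s0.pkl','rb'))
for n in d:
    im=d[n]['image'];hsv=cv2.cvtColor(im,cv2.COLOR_RGB2HSV);H,S,V=cv2.split(hsv)
    print(n,'red',blobs(((H<6)|(H>174))&(S>170)&(V>90)))
    print('blue',blobs((H>105)&(H<125)&(S>130)&(V>50)))
    print('black',blobs((V<32)))
    x0,y0,w,h=(250,150,130,155) if n=='top' else (170,130,150,160)
    cv2.imwrite(f'pics/{n}c.png',cv2.resize(im[y0:y0+h,x0:x0+w,::-1],None,fx=3.7,fy=3.7,interpolation=cv2.INTER_CUBIC))
E
```

```text
scene red [(579, [481.0, 77.9], [462, 68, 39, 20]), (152, [241.7, 193.9], [236, 186, 12, 23]), (125, [339.9, 236.9], [333, 231, 14, 12])]
blue [(1341, [517.1, 88.7], [497, 70, 44, 38]), (327, [205.6, 199.3], [194, 185, 26, 27]), (526, [278.3, 218.6], [257, 203, 37, 29])]
black [(395, [31.1, 13.1], [18, 0, 24, 35]), (223, [271.3, 55.6], [250, 48, 45, 13]), (141, [268.0, 149.5], [260, 139, 16, 22]), (16, [257.6, 164.5], [255, 163, 7, 4])]
top red [(108, [226.1, 166.9], [221, 162, 12, 11]), (216, [319.6, 202.5], [315, 183, 11, 34])]
blue [(358, [281.0, 201.6], [269, 188, 27, 29]), (348, [356.2, 223.9], [343, 210, 26, 28])]
black [(38, [307.6, 251.2], [303, 247, 9, 9]), (35, [305.4, 262.4], [301, 258, 9, 12]), (50, [297.7, 273.5], [293, 262, 10, 25]), (17, [302.8, 276.2], [301, 271, 5, 11])]
```

View pics/topc.png

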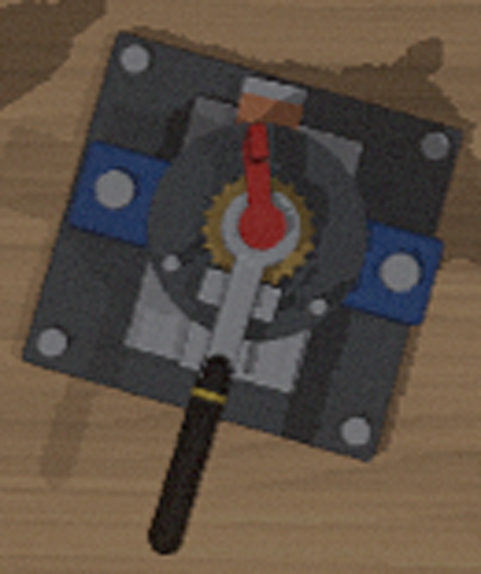

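```bash
python3 - <<'E'
import pickle;from h import *
d=pickle.load(open('s0.pkl','rb'));c=d['top']
f=lambda x,y,z:onz(c,250+x/3.7,150+y/3.7,z)
hub=f(263,226,.15);b1=f(115,188,.116);b2=f(400,272,.116);B=[f(*p,.022) for p in((134,58),(435,145),(356,432),(52,342))]
p1=f(172,262,.144);p2=f(318,306,.144);tip=f(165,543,.136);fin=f(258,128,.170);neck=f(215,360,.136)
print('hub',hub,'beam mid',(b1+b2)/2,np.linalg.norm(b1-b2),'base mid',np.mean(B,0))
ya=b1-b2;print('yaw beam',np.degrees(np.arctan2(-ya[0],ya[1])))
xa=B[0]+B[1]-B[2]-B[3];print('yaw base',np.degrees(np.arctan2(xa[1],xa[0])),np.linalg.norm(xa)/2)
for n,p in(('p1',p1),('p2',p2),('tip',tip),('neck',neck),('fin',fin)):
    e=p-hub;print(n,p,np.linalg.norm(e[:2]),np.degrees(np.arctan2(e[1],e[0])))
# scene ray fin: red blob
s=d['scene']
for z in(.15,.17):print(onz(s,241.7,188,z))
print(proj(s,[*hub[:2],.15]),proj(s,[*fin[:2],.17]),proj(s,tip))
from plant import r
print('oil',onz(c,226.1,166.9,.13),'off',onz(c,214,245,.055))
E
```

```text
hub [ 0.57699181 -0.0115038   0.15      ] beam mid [ 0.57766163 -0.01132757  0.116     ] 0.1560628193946197 base mid [ 0.57750883 -0.01138345  0.022     ]
yaw beam -15.274269373665586
yaw base -14.878573414910425 0.17074417295758287
p1 [0.55807573 0.03423506 0.144     ] 0.04949608003915231 112.46836831251555
p2 [ 0.53718133 -0.04059652  0.144     ] 0.049307820508817074 -143.8413989861425
tip [0.41577722 0.03495318 0.136     ] 0.16777483588425177 163.92467932648157
neck [0.50880218 0.01103192 0.136     ] 0.07181702256445333 161.71199634229947
fin [ 0.62449652 -0.00670912  0.17      ] 0.04774606330211874 5.763383545296782
[ 0.57739919 -0.00832074  0.15      ]
[ 0.59666523 -0.00454567  0.17      ]
(np.float64(240.0265706911716), np.float64(187.75346296520271)) (np.float64(238.42590492979005), np.float64(199.33830963284782)) (np.float64(271.81595781077556), np.float64(139.76141291620087))
oil [0.66029816 0.17148174 0.13      ] off [0.51071813 0.1987416  0.055     ]
```

View pics/scenec.png

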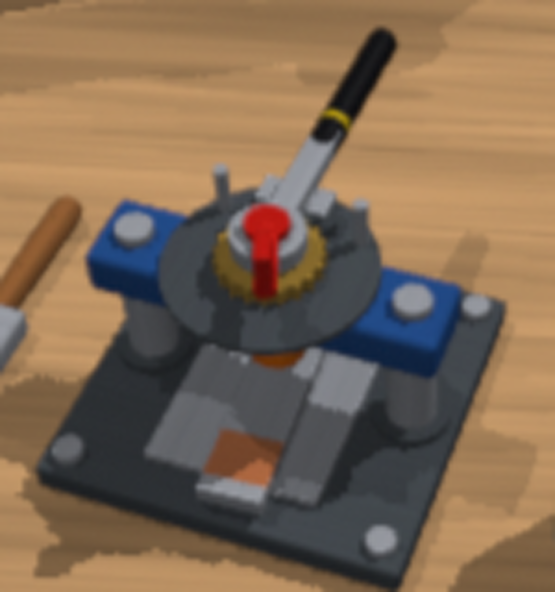

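```bash
cat >> h.py <<'E'
from scipy.spatial.transform import Rotation as R
C=np.array([.5775,-.0114])
def at(r,deg): return C+r*np.array([np.cos(np.radians(deg)),np.sin(np.radians(deg))])
def rel(s,pos,yaw):
    T=R.from_quat(s['eef_rot']);G=R.from_euler('z',yaw,degrees=True)*R.from_euler('x',180,degrees=True)
    return (100*T.inv().apply(np.array(pos)-s['tool_pos'])).round(1).tolist(),(T.inv()*G).as_rotvec(degrees=True).round(1).tolist()
E
python3 - <<'E'
from h import *;from plant import r
s=r.get_state();p=at(.041,5.8);print(p,rel(s,[*p,.238],5.8))
E
```

```text
[ 0.61829011 -0.00725669] ([58.2, -41.4, 0.1], [-0.1, 0.0, 13.4])
```

{"name": "carry_out", "arguments": {"rows": [[[19.4,-13.8,0],[0,0,5],0],[[38.8,-27.6,0],[0,0,9],0],[[58.2,-41.4,0],[0,0,13.4],0],[[58.2,-41.4,0],[0,0,13.4],0],[[58.2,-41.4,0],[0,0,13.4],0],[[58.2,-41.4,0],[0,0,13.4],0],[[58.2,-41.4,0],[0,0,13.4],0],[[58.2,-41.4,0],[0,0,13.4],0],[[58.2,-41.4,0],[0,0,13.4],0],[[58.2,-41.4,0],[0,0,13.4],0],[[58.2,-41.4,0],[0,0,13.4],0],[[58.2,-41.4,0],[0,0,13.4],0]], "newtons": 10}}

```text
clock: 1.3
tool_pos: [0.5535, -0.0993, 0.2385]
eef_rot: [0.999, 0.05, -0.0, 0.0]
contact_force: [0.7, -0.8, 0.1]
opening: 1.003
finger_force: 0.0
```

```bash
python3 - <<'E'
from h import *;from plant import r
s=r.get_state();p=at(.041,5.8);print(s['clock'],s['tool_pos'],s['q'],rel(s,[*p,.238],5.8))
E
```

```text
1.3 [ 0.55352479 -0.09931595  0.23846434] [ 0.13178495  0.6028203  -0.06020432  1.7619967   0.04891348  0.77889203
 -1.42244287] ([7.4, -8.5, 0.0], [0.0, 0.0, -0.0])
```

{"name": "carry_out", "arguments": {"rows": [[[3.7,-4.2,0],[0,0,-8],0],[[7.4,-8.5,0],[0,0,-16],0],[[7.4,-8.5,0],[0,0,-24],0],[[7.4,-8.5,0],[0,0,-32],0],[[7.4,-8.5,0],[0,0,-40],0],[[7.4,-8.5,0],[0,0,-48],0],[[7.4,-8.5,0],[0,0,-56],0],[[7.4,-8.5,0],[0,0,-64],0],[[7.4,-8.5,0],[0,0,-72],0],[[7.4,-8.5,0],[0,0,-80],0],[[7.4,-8.5,0],[0,0,-88],0],[[7.4,-8.5,0],[0,0,-90],0]]}}

```text
clock: 2.5
tool_pos: [0.6176, -0.0094, 0.2382]
eef_rot: [0.67, 0.743, -0.0, -0.0]
contact_force: [0.0, -0.5, 0.1]
opening: 0.998
finger_force: 0.0
```

{"name": "carry_out", "arguments": {"rows": [[[0,0,0],[0,0,-8],0],[[0,0,0],[0,0,-16],0],[[0,0,0],[0,0,-24],0],[[0,0,0],[0,0,-32],0],[[0,0,0],[0,0,-40],0],[[0,0,0],[0,0,-48],0],[[0,0,0],[0,0,-56],0],[[0,0,0],[0,0,-64],0],[[0,0,0],[0,0,-72],0],[[0,0,0],[0,0,-80],0],[[0,0,0],[0,0,-88],0],[[0,0,0],[0,0,-90],0]]}}

```text
clock: 3.7
tool_pos: [0.6177, -0.0094, 0.2382]
eef_rot: [-0.05, 0.999, 0.0, -0.001]
contact_force: [-0.2, -0.3, -0.4]
opening: 1.002
finger_force: 0.0
```

```bash
python3 - <<'E'
from h import *;from plant import r
s=r.get_state();p=at(.041,5.8);print(s['clock'],s['tool_pos'],s['q'],rel(s,[*p,.153],185.8))
c=r.snapshot('wrist');cv2.imwrite('pics/w1.png',c['image'][:,:,::-1])
for n,q in(('axis',[*C,.148]),('fin',[*p,.174])):print(n,proj(c,q))
im=c['image'];H,S,V=cv2.split(cv2.cvtColor(im,cv2.COLOR_RGB2HSV));print(blobs(((H<6)|(H>174))&(S>170)&(V>90)))
E
```

```text
3.7 [ 0.61770666 -0.00939498  0.23817654] [ 0.41027298  0.81731591 -0.91487637  1.56748631  0.69963365  1.1131325
  0.99864038] ([-0.1, 0.2, 8.5], [0.0, -0.1, -0.0])
axis (np.float64(281.1830561552697), np.float64(157.43398403740807))
fin (np.float64(281.4455899555225), np.float64(221.99392546078386))
[(1656, [282.3, 180.9], [267, 142, 32, 93]), (284, [467.4, 266.2], [460, 254, 17, 27])]
```

View pics/w1.png

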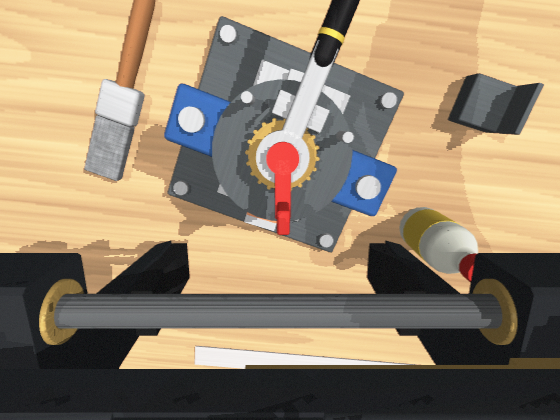

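{"name": "carry_out", "arguments": {"rows": [[[-0.1,0.2,4],[0,0,0],0],[[-0.1,0.2,8.5],[0,0,0],0],[[-0.1,0.2,8.5],[0,0,0],0.5],[[-0.1,0.2,8.5],[0,0,0],1],[[-0.1,0.2,8.5],[0,0,0],1],[[-0.1,0.2,8.5],[0,0,0],1],[[-0.1,0.2,8.5],[0,0,0],1],[[-0.1,0.2,8.5],[0,0,0],1],[[-0.1,0.2,8.5],[0,0,0],1],[[-0.1,0.2,8.5],[0,0,0],1]], "newtons": 10}}

```text
clock: 4.75
tool_pos: [0.6188, -0.0071, 0.1539]
eef_rot: [-0.05, 0.999, -0.0, 0.0]
contact_force: [0.1, -0.2, 0.2]
opening: 0.3
finger_force: 0.0
```

```bash
python3 - <<'E'
from h import *;from plant import r
s=r.get_state();print(s['clock'],s['tool_pos'],s['opening'],s['contact_force'])
for a in np.arange(5.8,-42,-8):print(a,rel(s,[*at(.041,a),.153],180+a))
E
```

```text
4.75 [ 0.61877833 -0.00708988  0.15388994] 0.3004740880344813 [ 0.09411319 -0.24596363  0.18902242]
5.8 ([0.1, -0.0, 0.1], [-0.0, 0.0, -0.0])
-2.2 ([0.1, -0.6, 0.1], [-0.0, 0.0, 8.0])
-10.2 ([0.2, -1.1, 0.1], [-0.0, 0.0, 16.0])
-18.2 ([0.4, -1.7, 0.1], [-0.0, 0.0, 24.0])
-26.2 ([0.7, -2.2, 0.1], [-0.0, 0.0, 32.0])
-34.2 ([1.0, -2.6, 0.1], [0.0, 0.0, 40.0])
```

{"name": "carry_out", "arguments": {"rows": [[[0,0,0],[0,0,0],1],[[0,0,0],[0,0,0],1],[[0,0,0],[0,0,0],1],[[0,0,0],[0,0,0],1],[[0,-0.6,0],[0,0,8],1],[[0.2,-1.1,0],[0,0,16],1],[[0.4,-1.7,0],[0,0,24],1],[[0.7,-2.2,0],[0,0,32],1],[[1.0,-2.6,0],[0,0,40],1],[[1.2,-2.9,0],[0,0,45],1],[[1.2,-2.9,0],[0,0,45],1],[[1.2,-2.9,0],[0,0,45],1]]}}

```text
clock: 5.95
tool_pos: [0.6094, -0.0363, 0.1537]
eef_rot: [0.334, 0.942, 0.0, -0.0]
contact_force: [-0.8, 2.7, -0.7]
opening: 0.102
finger_force: 10.0
```

```bash
python3 - <<'E'
from h import *;from plant import r
s=r.get_state();print(s['clock'],s['tool_pos'],s['opening'],s['contact_force'],s['finger_force'],s['q'])
print(rel(s,[*at(.041,-39.2),.153],180-39.2))
E
```

```text
5.95 [ 0.60940322 -0.03625338  0.15368643] 0.10232210269583168 [-0.78520334  2.65671119 -0.67012217] 10.000054619740695 [ 0.3425865   0.8497022  -0.66124836  1.6737807   0.65747793  0.85332896
  0.28711748]
([-0.1, -0.1, 0.1], [0.0, -0.1, 0.1])
```

{"name": "carry_out", "arguments": {"rows": [[[0,0,0],[0,0,0],0.6],[[0,0,0],[0,0,0],0.6],[[0,0,0],[0,0,0],0.6],[[0,0,-3],[0,0,0],0.5],[[0,0,-8],[0,0,0],0.5],[[0,0,-8],[0,0,0],0.5]]}}

```text
clock: 6.55
tool_pos: [0.6136, -0.036, 0.2399]
eef_rot: [0.336, 0.942, 0.003, 0.005]
contact_force: [-0.2, 1.0, -0.6]
opening: 0.501
finger_force: 0.0
```

```bash
python3 - <<'E'
from h import *;from plant import r
s=r.get_state();print(s['clock'],s['tool_pos'],s['opening'])
c=r.snapshot('wrist');im=c['image'];cv2.imwrite('pics/w2.png',im[:,:,::-1])
for n,q in(('axis',[*C,.148]),('fin+.45',[*at(.041,-41),.174]),('tip',[*at(.17,164.8),.136])):print(n,proj(c,q))
g=at(.125,164.8);print(rel(s,[*g,.234],180-15.2),rel(s,[*g,.117],180-15.2))
E
```

```text
6.55 [ 0.61358002 -0.03602434  0.23991962] 0.5009739280069514
axis (np.float64(272.0589682373643), np.float64(151.00077740176098))
fin+.45 (np.float64(270.16467906199165), np.float64(215.25610565063988))
tip (np.float64(161.8446705862167), np.float64(-98.0688397929203))
([15.8, -5.5, 0.4], [0.4, 0.6, -24.0]) ([15.9, -5.6, 12.1], [0.4, 0.6, -24.0])
```

View pics/w2.png

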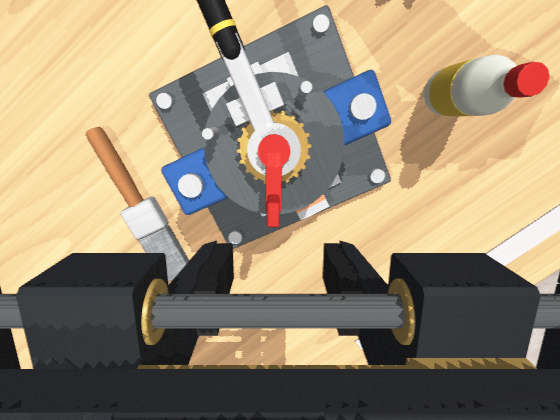

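{"name": "carry_out", "arguments": {"rows": [[[4,-1.4,0],[0,0,-8],0.5],[[8,-2.8,0],[0,0,-16],0.5],[[12,-4.2,0.2],[0,0,-24],0.5],[[15.8,-5.5,0.4],[0.4,0.6,-24],0.5],[[15.8,-5.5,0.4],[0.4,0.6,-24],0.5],[[15.8,-5.5,0.4],[0.4,0.6,-24],0.5],[[15.9,-5.6,4],[0.4,0.6,-24],0.5],[[15.9,-5.6,8],[0.4,0.6,-24],0.5],[[15.9,-5.6,12],[0.4,0.6,-24],0.6],[[15.9,-5.6,12],[0.4,0.6,-24],0.7],[[15.9,-5.6,12],[0.4,0.6,-24],0.7],[[15.9,-5.6,12],[0.4,0.6,-24],0.7]]}}

```text
clock: 7.8
tool_pos: [0.4526, 0.0204, 0.115]
eef_rot: [0.133, 0.991, -0.001, -0.005]
contact_force: [0.7, 1.1, -0.8]
opening: 0.299
finger_force: 0.5
```

```bash
python3 - <<'E'
from h import *;from plant import r
s=r.get_state();print(s['clock'],s['tool_pos'],s['opening'],s['contact_force'],s['q'])
for t in (0,-8,-16,-24,-32,-38,38):print(t,rel(s,[*at(.125,164.8-t),.117],180-15.2-t))
E
```

```text
7.8 [0.45264062 0.02041672 0.11500427] 0.29918866855123843 [ 0.70048291  1.05947074 -0.77184302] [ 0.24103064  0.77189935 -0.63107257  2.15762818  0.94876651  0.52879341
  0.18135053]
0 ([-0.4, 0.2, -0.2], [-0.2, -0.5, -0.0])
-8 ([-0.5, -1.5, -0.2], [-0.1, -0.5, -8.0])
-16 ([-0.9, -3.2, -0.2], [-0.1, -0.5, -16.0])
-24 ([-1.5, -4.9, -0.2], [-0.1, -0.5, -24.0])
-32 ([-2.3, -6.4, -0.2], [-0.0, -0.6, -32.0])
-38 ([-3.0, -7.5, -0.2], [0.0, -0.6, -38.0])
38 ([-3.0, 7.9, -0.3], [-0.3, -0.4, 38.0])
```

{"name": "carry_out", "arguments": {"rows": [[[-0.5,-1.5,-0.2],[0,0,-8],0.7],[[-0.9,-3.2,-0.2],[0,0,-16],0.7],[[-1.5,-4.9,-0.2],[0,0,-24],0.7],[[-2.3,-6.4,-0.2],[0,0,-32],0.7],[[-3.0,-7.5,-0.2],[0,0,-38],0.7],[[-3.0,-7.5,-0.2],[0,0,-38],0.7],[[-3.0,-7.5,-0.2],[0,0,-38],0.7]]}}

```text
clock: 8.5
tool_pos: [0.461, -0.0606, 0.1169]
eef_rot: [-0.196, 0.981, -0.0, -0.005]
contact_force: [-0.4, 1.0, -0.2]
opening: 0.299
finger_force: 0.0
```

```bash
python3 - <<'E'
from h import *;from plant import r
s=r.get_state();print(s['clock'],s['tool_pos'],s['opening'],s['contact_force'],s['q'])
d=s['tool_pos'][:2]-C;print(np.hypot(*d),164.8-np.degrees(np.arctan2(d[1],d[0])))
for t in (-38,-30,-22,-14,-6,2,10,18,26,34,38):print(t,rel(s,[*at(.125,164.8-t),.117],180-15.2-t))
E
```

```text
8.5 [ 0.46100206 -0.06060786  0.11685269] 0.29932902956781304 [-0.37343259  0.99962649 -0.21377463] [ 0.51562609  0.82904093 -0.81373816  2.11720784  1.0282067   0.67737163
  0.94071073]
0.12646415695181532 321.9011674578851
-38 ([-0.1, 0.0, -0.0], [0.1, -0.6, -0.2])
-30 ([-0.3, 1.8, -0.0], [0.1, -0.6, 7.8])
-22 ([-0.6, 3.5, -0.0], [0.0, -0.6, 15.8])
-14 ([-1.2, 5.1, -0.0], [-0.0, -0.6, 23.8])
-6 ([-2.0, 6.7, -0.0], [-0.1, -0.6, 31.8])
2 ([-3.0, 8.1, -0.0], [-0.1, -0.6, 39.8])
10 ([-4.2, 9.3, -0.0], [-0.1, -0.6, 47.8])
18 ([-5.6, 10.4, -0.1], [-0.2, -0.6, 55.8])
26 ([-7.1, 11.3, -0.1], [-0.2, -0.6, 63.8])
34 ([-8.7, 11.9, -0.1], [-0.3, -0.6, 71.8])
38 ([-9.6, 12.2, -0.1], [-0.3, -0.6, 75.8])
```

{"name": "carry_out", "arguments": {"rows": [[[-0.3,1.8,0],[0,0,8],0.7],[[-0.6,3.5,0],[0,0,16],0.7],[[-1.2,5.1,0],[0,0,24],0.7],[[-2.0,6.7,0],[0,0,32],0.7],[[-3.0,8.1,0],[0,0,40],0.7],[[-4.2,9.3,0],[0,0,48],0.7],[[-5.6,10.4,0],[0,0,56],0.7],[[-7.1,11.3,0],[0,0,64],0.7],[[-8.7,11.9,0],[0,0,72],0.7],[[-9.7,12.2,0],[0,0,76],0.7],[[-9.7,12.2,0],[0,0,76],0.7],[[-9.7,12.2,0],[0,0,76],0.7]]}}

```text
clock: 9.7
tool_pos: [0.5025, 0.0902, 0.1154]
eef_rot: [0.447, 0.894, -0.003, -0.005]
contact_force: [0.0, -0.1, -0.2]
opening: 0.299
finger_force: 0.0
```

```bash
cat > m.py <<'E'
from h import *;from plant import r;import sys
s=r.get_state();print(s['clock'],s['tool_pos'],s['opening'],s['contact_force'],s['finger_force'])
d=s['tool_pos'][:2]-C;print(np.hypot(*d),(164.8-np.degrees(np.arctan2(d[1],d[0]))+180)%360-180)
for t in map(float,sys.argv[1:]):print(t,rel(s,[*at(.125,164.8-t),.117],180-15.2-t))
E
python3 m.py 38 30 22 14 6 -2 -10 -18 -26 -34 -38
```

```text
9.7 [0.50253951 0.09018063 0.11544994] 0.298779032615135 [ 0.02378847 -0.1301897  -0.22286756] 0.0
0.12624459989385134 38.37487087639056
38.0 ([-0.1, -0.1, -0.2], [-0.6, -0.3, 0.1])
30.0 ([-0.2, -1.8, -0.1], [-0.6, -0.4, -7.9])
22.0 ([-0.6, -3.5, -0.1], [-0.5, -0.4, -15.9])
14.0 ([-1.2, -5.2, -0.1], [-0.5, -0.4, -23.9])
6.0 ([-2.0, -6.7, -0.1], [-0.5, -0.5, -31.9])
-2.0 ([-3.0, -8.1, -0.1], [-0.4, -0.5, -39.9])
-10.0 ([-4.2, -9.4, -0.1], [-0.4, -0.5, -47.9])
-18.0 ([-5.6, -10.5, -0.1], [-0.4, -0.6, -55.9])
-26.0 ([-7.1, -11.3, -0.1], [-0.3, -0.6, -63.9])
-34.0 ([-8.7, -12.0, -0.1], [-0.3, -0.6, -71.9])
-38.0 ([-9.6, -12.2, -0.1], [-0.3, -0.7, -75.9])
```

{"name": "carry_out", "arguments": {"rows": [[[-0.2,-1.8,-0.1],[0,0,-8],0.7],[[-0.6,-3.5,-0.1],[0,0,-16],0.7],[[-1.2,-5.2,-0.1],[0,0,-24],0.7],[[-2.0,-6.7,-0.1],[0,0,-32],0.7],[[-3.0,-8.1,-0.1],[0,0,-40],0.7],[[-4.2,-9.4,-0.1],[0,0,-48],0.7],[[-5.6,-10.5,-0.1],[0,0,-56],0.7],[[-7.1,-11.3,-0.1],[0,0,-64],0.7],[[-8.7,-12.0,-0.1],[0,0,-72],0.7],[[-9.7,-12.2,-0.1],[0,0,-76],0.7],[[-9.7,-12.2,-0.1],[0,0,-76],0.7]]}}

```text
clock: 10.8
tool_pos: [0.4627, -0.0618, 0.1167]
eef_rot: [-0.197, 0.98, 0.001, -0.006]
contact_force: [-0.7, 0.7, 0.0]
opening: 0.303
finger_force: 0.0
```

```bash
python3 m.py -38 38
```

```text
10.8 [ 0.46266382 -0.06179248  0.11672674] 0.3029583041092878 [-0.68166258  0.67828528  0.00081515] 0.0
0.12540633607035803 -38.89285587268955
-38.0 ([-0.0, 0.2, -0.0], [0.3, -0.7, -0.1])
38.0 ([-9.5, 12.3, -0.1], [-0.2, -0.7, 75.9])
```

{"name": "carry_out", "arguments": {"rows": [[[-0.3,1.8,0],[0,0,8],0.7],[[-0.6,3.5,0],[0,0,16],0.7],[[-1.2,5.1,0],[0,0,24],0.7],[[-2.0,6.7,0],[0,0,32],0.7],[[-3.0,8.1,0],[0,0,40],0.7],[[-4.2,9.3,0],[0,0,48],0.7],[[-5.6,10.4,0],[0,0,56],0.7],[[-7.1,11.3,0],[0,0,64],0.7],[[-8.7,11.9,0],[0,0,72],0.7],[[-9.7,12.2,0],[0,0,76],0.7],[[-9.7,12.2,0],[0,0,76],0.7],[[-9.7,12.2,0],[0,0,76],0.7]]}}

```text
clock: 12.0
tool_pos: [0.5052, 0.089, 0.1161]
eef_rot: [0.447, 0.895, -0.003, -0.005]
contact_force: [-0.1, -0.9, -0.8]
opening: 0.299
finger_force: 0.0
```

```bash
python3 m.py -38 38; python3 - <<'E'
from h import *;from plant import r
c=r.snapshot('scene');im=c['image'];cv2.imwrite('pics/s2.png',cv2.resize(im[120:300,150:330,::-1],None,fx=3.3,fy=3.3,interpolation=cv2.INTER_CUBIC))
E
```

```text
12.0 [0.50518773 0.08901061 0.11613515] 0.2994762308145987 [-0.10760835 -0.9046306  -0.75752101] 0.033299935748800635
0.12373906300641567 39.03986193910279
-38.0 ([-9.3, -12.4, -0.0], [-0.3, -0.7, -75.9])
38.0 ([0.1, -0.2, -0.1], [-0.6, -0.3, 0.1])
```

View pics/s2.png

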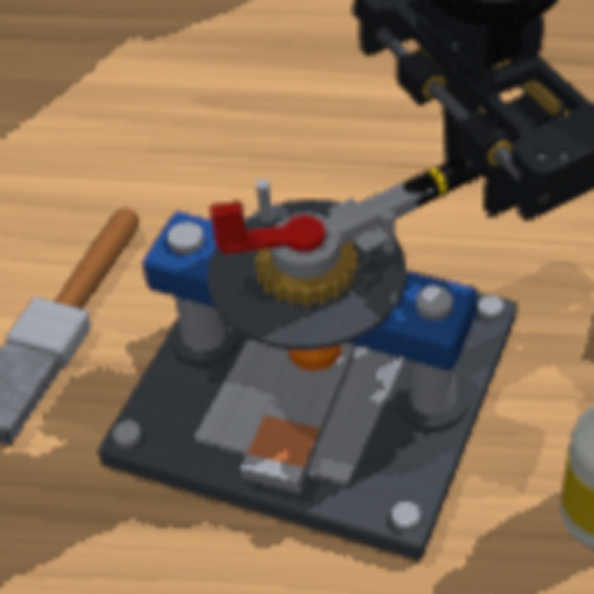

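{"name": "carry_out", "arguments": {"rows": [[[-0.2,-1.8,0],[0,0,-8],0.7],[[-0.5,-3.6,0],[0,0,-16],0.7],[[-1.0,-5.3,0],[0,0,-24],0.7],[[-1.8,-6.8,0],[0,0,-32],0.7],[[-2.8,-8.2,0],[0,0,-40],0.7],[[-4.0,-9.5,0],[0,0,-48],0.7],[[-5.4,-10.6,0],[0,0,-56],0.7],[[-6.9,-11.4,0],[0,0,-64],0.7],[[-8.5,-12.1,0],[0,0,-72],0.7],[[-9.4,-12.3,0],[0,0,-76],0.7],[[-9.4,-12.3,0],[0,0,-76],0.7]]}}

```text
clock: 13.15
tool_pos: [0.4629, -0.0611, 0.1167]
eef_rot: [-0.196, 0.981, 0.001, -0.006]
contact_force: [-0.4, 0.6, 0.1]
opening: 0.3
finger_force: 0.0
```

{"name": "carry_out", "arguments": {"rows": [[[-0.3,1.8,0],[0,0,8],0.7],[[-0.6,3.5,0],[0,0,16],0.7],[[-1.2,5.1,0],[0,0,24],0.7],[[-2.0,6.7,0],[0,0,32],0.7],[[-3.0,8.1,0],[0,0,40],0.7],[[-4.2,9.3,0],[0,0,48],0.7],[[-5.6,10.4,0],[0,0,56],0.7],[[-7.1,11.3,0],[0,0,64],0.7],[[-8.7,11.9,0],[0,0,72],0.7],[[-9.6,12.2,0],[0,0,76],0.7],[[-9.6,12.2,0],[0,0,76],0.7],[[-9.6,12.2,0],[0,0,76],0.7]]}}

```text
clock: 14.35
tool_pos: [0.5042, 0.0899, 0.1161]
eef_rot: [0.447, 0.894, -0.003, -0.005]
contact_force: [0.0, 0.7, 0.1]
opening: 0.302
finger_force: 0.0
```

```bash
python3 m.py -38 38
```

```text
14.35 [0.50418916 0.08986185 0.11614776] 0.3019498991031116 [0.01017442 0.67580535 0.08780073] 0.0
0.12501376481953097 38.89648019151403
-38.0 ([-9.5, -12.3, -0.0], [-0.3, -0.7, -75.9])
38.0 ([0.0, -0.2, -0.1], [-0.6, -0.3, 0.1])
```

Next round trip; the forward stroke is split to read the force mid-swing.

{"name": "carry_out", "arguments": {"rows": [[[-0.2,-1.8,0],[0,0,-8],0.7],[[-0.6,-3.5,0],[0,0,-16],0.7],[[-1.1,-5.2,0],[0,0,-24],0.7],[[-1.9,-6.8,0],[0,0,-32],0.7],[[-2.9,-8.2,0],[0,0,-40],0.7],[[-4.1,-9.4,0],[0,0,-48],0.7],[[-5.5,-10.5,0],[0,0,-56],0.7],[[-7.0,-11.4,0],[0,0,-64],0.7],[[-8.6,-12.0,0],[0,0,-72],0.7],[[-9.5,-12.2,0],[0,0,-76],0.7],[[-9.5,-12.2,0],[0,0,-76],0.7]]}}

```text
clock: 15.45
tool_pos: [0.4633, -0.0607, 0.1166]
eef_rot: [-0.196, 0.981, 0.001, -0.006]
contact_force: [0.1, 0.5, -0.3]
opening: 0.296
finger_force: 0.0
```

{"name": "carry_out", "arguments": {"rows": [[[-0.3,1.8,0],[0,0,8],0.7],[[-0.6,3.5,0],[0,0,16],0.7],[[-1.2,5.1,0],[0,0,24],0.7],[[-2.0,6.7,0],[0,0,32],0.7],[[-3.0,8.1,0],[0,0,40],0.7],[[-4.2,9.3,0],[0,0,48],0.7]]}}

```text
clock: 16.05
tool_pos: [0.4642, 0.0403, 0.1163]
eef_rot: [0.222, 0.975, -0.006, -0.007]
contact_force: [-2.0, -10.2, 1.8]
opening: 0.3
finger_force: 4.7
```

```bash
python3 m.py 18 26 34 38
```

```text
16.05 [0.46424078 0.04033172 0.11626775] 0.3003440227891214 [ -1.97703648 -10.21504461   1.84947731] 4.697154946625233
0.12451434733416121 9.348790356153671
18.0 ([-0.1, 1.9, -0.1], [-0.8, -0.5, 7.5])
26.0 ([-0.4, 3.6, -0.1], [-0.9, -0.5, 15.5])
34.0 ([-1.0, 5.2, -0.2], [-0.9, -0.4, 23.5])
38.0 ([-1.4, 6.0, -0.2], [-0.9, -0.4, 27.5])
```

{"name": "carry_out", "arguments": {"rows": [[[-0.1,1.9,0],[0,0,7.5],0.7],[[-0.4,3.6,0],[0,0,15.5],0.7],[[-1.0,5.2,0],[0,0,23.5],0.7],[[-1.4,6.1,0],[0,0,28],0.7],[[-1.4,6.1,0],[0,0,28],0.7]]}}

```text
clock: 16.55
tool_pos: [0.5044, 0.0918, 0.1159]
eef_rot: [0.448, 0.894, -0.004, -0.005]
contact_force: [-0.4, -1.1, -0.3]
opening: 0.304
finger_force: 0.3
```

```bash
python3 m.py 38 -38; python3 - <<'E'
from h import *;from plant import r
c=r.snapshot('scene');im=c['image'];cv2.imwrite('pics/s3.png',cv2.resize(im[120:300,150:370,::-1],None,fx=3.3,fy=3.3,interpolation=cv2.INTER_CUBIC))
E
```

```text
16.55 [0.50439771 0.09181217 0.11589086] 0.3042538182581191 [-0.3978611  -1.08603522 -0.31031421] 0.27534954249858856
0.12647804848577987 39.49112556999356
38.0 ([-0.1, -0.3, -0.1], [-0.7, -0.3, -0.0])
-38.0 ([-9.6, -12.5, -0.0], [-0.4, -0.7, -76.0])
```

View pics/s3.png

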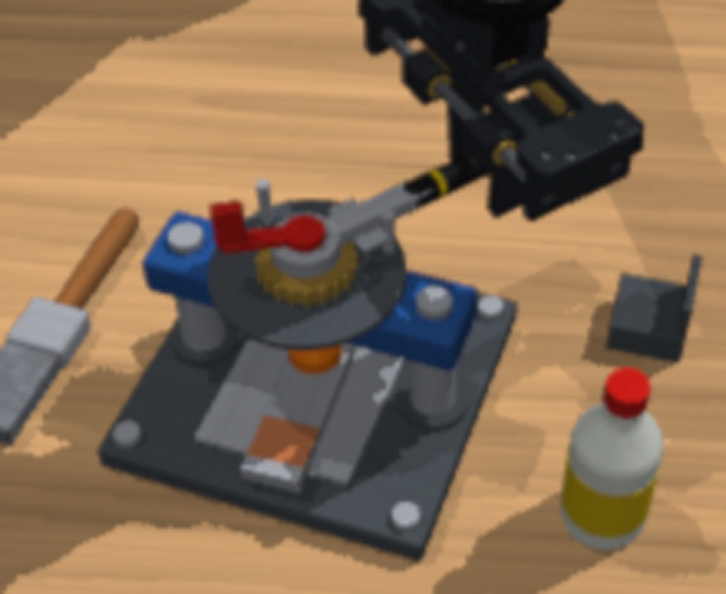

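```bash
python3 - <<'E'
from h import *;import pickle
c=pickle.load(open('s0.pkl','rb'))['scene']
for z in(.037,.041,.046,.05):
    print(z,max(proj(c,[*at(.017,a),z])[1] for a in range(0,360,5)))
for n,im in(('s0',cv2.resize(c['image'][120:300,150:330,::-1],None,fx=3.3,fy=3.3,interpolation=cv2.INTER_CUBIC)),('s2',cv2.imread('pics/s2.png')),('s3',cv2.imread('pics/s3.png'))):
    H,S,V=cv2.split(cv2.cvtColor(im,cv2.COLOR_BGR2HSV));m=(H>8)&(H<16)&(S>190)&(V>90);m[:,:270]=0;m[:,360:]=0;m[:335]=0;m[400:]=0
    ys,xs=np.nonzero(m);print(n,len(ys),ys.max()/3.3+120 if len(ys) else 0,xs.min(),xs.max())
E
```

```text
0.037 232.5539281313514
0.041 231.3453717903595
0.046 229.82210143832538
0.05 228.593303811659
s0 232 228.7878787878788 295 331
s2 710 231.5151515151515 291 338
s3 873 232.42424242424244 291 338
```

{"name": "carry_out", "arguments": {"rows": [[[-0.2,-1.8,0],[0,0,-8],0.7],[[-0.6,-3.6,0],[0,0,-16],0.7],[[-1.2,-5.3,0],[0,0,-24],0.7],[[-2.0,-6.9,0],[0,0,-32],0.7],[[-3.0,-8.3,0],[0,0,-40],0.7],[[-4.2,-9.6,0],[0,0,-48],0.7],[[-5.6,-10.7,0],[0,0,-56],0.7],[[-7.1,-11.6,0],[0,0,-64],0.7],[[-8.7,-12.2,0],[0,0,-72],0.7],[[-9.6,-12.5,0],[0,0,-76],0.7],[[-9.6,-12.5,0],[0,0,-76],0.7]]}}

```text
clock: 17.7
tool_pos: [0.4623, -0.0608, 0.1167]
eef_rot: [-0.197, 0.98, 0.001, -0.006]
contact_force: [-0.2, -0.3, -0.2]
opening: 0.304
finger_force: 0.0
```

{"name": "carry_out", "arguments": {"rows": [[[-0.3,1.8,0],[0,0,8],0.7],[[-0.6,3.5,0],[0,0,16],0.7],[[-1.2,5.1,0],[0,0,24],0.7],[[-2.0,6.7,0],[0,0,32],0.7],[[-3.0,8.1,0],[0,0,40],0.7],[[-4.2,9.3,0],[0,0,48],0.7]]}}

```text
clock: 18.3
tool_pos: [0.463, 0.0407, 0.1163]
eef_rot: [0.222, 0.975, -0.005, -0.007]
contact_force: [-1.2, -9.5, 1.5]
opening: 0.304
finger_force: 4.7
```

{"name": "carry_out", "arguments": {"rows": [[[-0.1,1.9,0],[0,0,7.5],0.7],[[-0.4,3.6,0],[0,0,15.5],0.7],[[-0.8,4.7,0],[0,0,20],0.7]]}}

```text
clock: 18.6
tool_pos: [0.4896, 0.0797, 0.1159]
eef_rot: [0.387, 0.922, -0.007, -0.006]
contact_force: [-7.2, -7.1, 4.1]
opening: 0.304
finger_force: 4.7
```

```bash
python3 m.py 36
```

```text
18.6 [0.48956628 0.07973326 0.11585629] 0.3041003526467811 [-7.15606117 -7.05931165  4.12546283] 4.693723451346159
0.12663968900043465 30.823643999733463
36.0 ([-0.2, 1.1, -0.1], [-1.0, -0.3, 5.7])
```

{"name": "carry_out", "arguments": {"rows": [[[-0.2,1.2,0],[0,0,6],0.7],[[-0.2,1.2,0],[0,0,6],0.7],[[-0.2,1.0,0],[0,0,6],0.5],[[-0.2,1.0,0],[0,0,6],0.5],[[-0.2,1.0,0],[0,0,6],0.5],[[-0.2,1.0,-4],[0,0,6],0.5],[[-0.2,1.0,-8],[0,0,6],0.5],[[-0.2,1.0,-13],[0,0,6],0.5],[[-0.2,1.0,-13],[0,0,6],0.5],[[-0.2,1.0,-13],[0,0,6],0.5]]}}

```text
clock: 19.6
tool_pos: [0.5026, 0.0868, 0.2469]
eef_rot: [0.432, 0.902, -0.003, -0.004]
contact_force: [-0.1, -0.4, -1.2]
opening: 0.501
finger_force: 0.0
```

```bash
python3 m.py; python3 - <<'E'
from h import *;from plant import r
c=r.snapshot('scene');im=cv2.resize(c['image'][120:300,150:370,::-1],None,fx=3.3,fy=3.3,interpolation=cv2.INTER_CUBIC);cv2.imwrite('pics/s4.png',im)
H,S,V=cv2.split(cv2.cvtColor(im,cv2.COLOR_BGR2HSV));m=(H>8)&(H<16)&(S>190)&(V>90);m[:,:270]=0;m[:,360:]=0;m[:335]=0;m[400:]=0
print(m.sum(),np.nonzero(m)[0].max()/3.3+120)
E
```

```text
19.6 [0.50262373 0.08679009 0.24694843] 0.5006838643104271 [-0.05216919 -0.40313013 -1.19481706] 0.0
0.12348178056038028 37.47214754051237
875 232.42424242424244
```

View pics/s4.png

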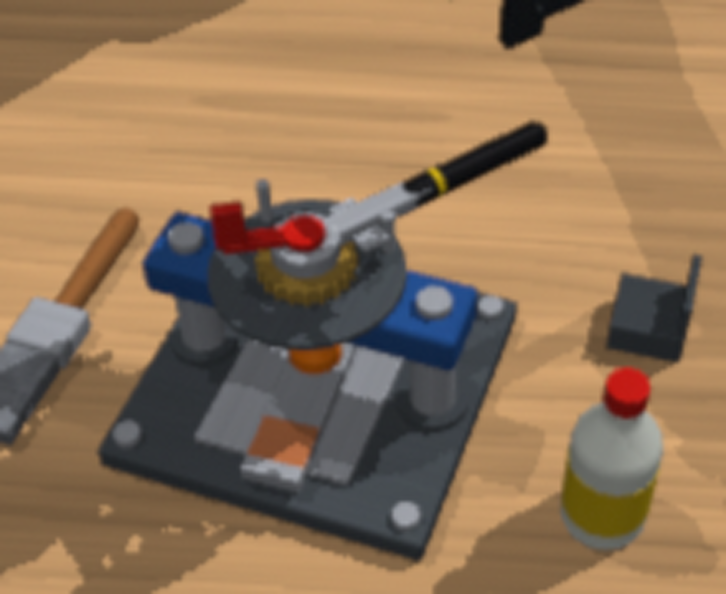

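The arm is clear of the press. The pad's lower edge (row 232.4) matches the height at which it bears on the blank and did not move during the last swing. The lever is over at tighten, and the blank, bottle, brush and off-cut are where they were.

```bash
python3 -c "
from plant import r
print(r.finish_job())"
```

```text
the job is handed in; nothing more can be done
None
```

The job is handed in at about 20 s: the lever is flipped to tighten, the pad is down on the blank with the ratchet apparently slipping (about 10 N at the grip), and the arm is clear; no verdict was returned.

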